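Set out bottles by size on a four-place magnetic stirrer

TASK

Set the four blue-capped bottles out on the four-place magnetic stirrer in order of size, ready for stirring: the smallest on the place next to the control panel and so on up to the largest at the far end, each standing upright on the middle of its marked place. They are glass, so set each one down gently rather than dropping it, do not tip any over, and leave the pink tube rack where it is.

Things in the scene. Friction and masses are not known exactly. Their poses are not given: they have to be found in the camera images.
- bottle_50: The smallest of four clear glass laboratory bottles with blue screw caps (50 ml): 46 mm body diameter, 91 mm tall to the top of the cap; the cap is 42 mm in diameter and its side is 26 mm high, down from the top. Loose, stands upright on the bench in front of the stirrer, empty but for a small white stirring bar, about 100 g. Origin: centre of the underside; z up along the bottle's axis.
- bottle_100: The second smallest of four clear glass laboratory bottles with blue screw caps (100 ml): 56 mm body diameter, 105 mm tall to the top of the cap; the cap is 53 mm in diameter and its side is 30 mm high, down from the top. Loose, stands upright on the bench in front of the stirrer, empty but for a small white stirring bar, about 150 g. Origin: centre of the underside; z up along the bottle's axis.
- bottle_250: The second largest of four clear glass laboratory bottles with blue screw caps (250 ml): 70 mm body diameter, 143 mm tall to the top of the cap; the cap is 53 mm in diameter and its side is 30 mm high, down from the top. Loose, stands upright on the bench in front of the stirrer, empty but for a small white stirring bar, about 260 g. Origin: centre of the underside; z up along the bottle's axis.
- bottle_500: The largest of four clear glass laboratory bottles with blue screw caps (500 ml): 86 mm body diameter, 181 mm tall to the top of the cap; the cap is 53 mm in diameter and its side is 30 mm high, down from the top. Loose, stands upright on the bench in front of the stirrer, empty but for a small white stirring bar, about 400 g. Origin: centre of the underside; z up along the bottle's axis.
- place_1: Fixed, flat: a marked stirring place on top of the stirrer, dark-blue printed rings (100 mm outer) with a centre dot, 50 mm above the bench. Origin: centre of the rings, on the surface that a bottle stands on; y runs along the row, x across it. place_1 is the end place of the row on its left (+y) side. The four places stand in one straight row 115 mm apart, on a white stirrer 120 mm deep, 614 mm long and 50 mm high.
- place_2: Fixed, flat: a marked stirring place on top of the stirrer, dark-blue printed rings (100 mm outer) with a centre dot, 50 mm above the bench. Origin: centre of the rings, on the surface that a bottle stands on; y runs along the row, x across it. Second place from the left (+y) end.
- place_3: Fixed, flat: a marked stirring place on top of the stirrer, dark-blue printed rings (100 mm outer) with a centre dot, 50 mm above the bench. Origin: centre of the rings, on the surface that a bottle stands on; y runs along the row, x across it. Third place from the left (+y) end.
- place_4: Fixed, flat: a marked stirring place on top of the stirrer, dark-blue printed rings (100 mm outer) with a centre dot, 50 mm above the bench. Origin: centre of the rings, on the surface that a bottle stands on; y runs along the row, x across it. The end place of the row on its right (-y) side.
- control_panel: Fixed: the stirrer's control panel, a dark-blue block 106 x 80 mm and 14 mm high with a small lit display and a silver speed knob (knob top 28 mm above the origin), on top of the stirrer at one end of the row, 90 mm beyond the end place. It may be at the left (+y) or the right (-y) end, next to place_1 or place_4; the other end has a low white tray with spare stirring bars. Origin: centre of the panel's underside, at the height of the places (50 mm).
- tube_rack: Bystander, to be left alone: a flat bright-pink tube rack 100 x 210 x 26 mm, loose on the bench to the right of the bottles. Origin: centre of its underside, long side along its y. (Also on the bench: a beige tape roll left of the bottles, a tip box and a pen pot behind the stirrer.)
Not all that is in view belongs to the job. What is shaped like the bottle_250 but green is not meant.

How it is judged:
By the outcome, as a careful person would: the job done as asked, in the order asked, and still so for the second after the job is handed in, with the robot touching nothing.
It also fails if it takes over 96 s, if anything falls off the work surface, if the arm or the gripper's body presses on something with over 40 N, if the wrist force passes 120 N, or if a joint passes its speed limit or range.

ROBOT

A 6-joint arm with a two-finger parallel gripper is mounted at the origin on the work surface. World frame = base frame: x ahead of the robot, y to its left, z up, the work surface at z = 0. Lengths are in m, angles in rad, forces in N, time in s.
With the tool pointing down it reaches from about 0.425 to 0.95 m from the base axis. Payload 3.5 kg.
Tool frame: the origin (TCP) lies midway between the tips of the shut fingers; the grasp point (between the pads) lies 19 mm behind it; z points along the fingers, y is the line along which they close (so a half turn about z gives the same grasp; the last joint's range is limited). The gripper opens to 85 mm and grips with 20 to 120 N. Pads are 22 mm wide; open, the fingers measure 114 mm over their backs; the gripper's body (76 mm by 85 mm) begins 54 mm behind the grasp point. The pads swing forward as they close: fully open they stand 13 mm farther back than shut.
Start: joints at [-1.413, 0.286, 1.577, -0, 1.279, -0.15], TCP at [0.205, -0.643, 0.231] pointing down, gripper open.
Joint ranges: [-2.77, 2.77], [-0.9, 2.22], [0.21, 2.48], [-1.53, 4.67], [0.24, 2.81], [-2.84, 2.84]. Speed limits (rad/s): [2.79, 2.79, 3.14, 3.14, 3.14, 3.14].

INTERFACE

Orientations are given as a unit quaternion [x, y, z, w].
In Python, from plant import ctrl, cams, order gives the robot as it stands.
- The arm moves only by the tool move_arm, never from a script. Its argument "plan" is one flat list of numbers, 7 for each row, row after row: the shift along the world's x, y, z in mm, then the turn, a rotation vector about the world's x, y, z in degrees, then the finger opening in mm, from 0 to 85.4. A call has 1 to 12 rows; each row shifts and turns the commanded pose from where the row before left it; what a row does not reach is not made up. A row lasts 1/10 s, in which the tool goes at most 50 mm and 8.59 degrees, less where a joint would pass 70% of its speed; a pose out of reach is approached as far as the arm can. A call is refused whole if a number of a shift passes 50 or a number of a turn 8.59, either way. A call with a gripper value outside its range is refused whole. The fingers move at their own pace and stop on an object; "newtons" is the grip in N (left out, the last holds). Time passes only in rows, so rows that do not move let the fingers close. It gives the time, the measured TCP pose, the force, the opening and the grip force at its end, in the units of the state.
- ctrl.get_state(): the state, without advancing time (a new reading comes with each control period).
- cams.read_camera(name): name is "scene" or "top" or "wrist"; returns a dict with "color" (420x560x3 uint8, red, green, blue), "fov_y" (degrees; the focal length in pixels is half the picture's height over the tangent of half this angle, whatever the lens; pixels are square), "cx", "cy" (the principal point, pixels), "origin" and "orientation" of the camera in the world; the wrist camera has in their place "T_tool_cam" (4x4, takes a point from camera to tool coordinates, whose origin is the TCP and whose axes are the flange's). Camera axes: x right, y up, looking along -z (the intrinsics and any distortion apply to the point x, -y, -z); pixel columns grow to the right and rows downward; lengths in m; the calibration is good to about 2 mm. A picture is of the moment at which its call begins: read the wrist's pose just before it. There is no depth.
- order.sign_off(): hands the job in; it is judged then, once.
The state is a dict: "time": time; "qpos": joint angles; "dq": joint speeds; "joint_efforts": joint torques, N m; "eef_pos": TCP position; "tcp_rot": TCP orientation; "contact_force": force on the tool from outside, world axes, zero at the start; "wrist_torque": the same for the moment, N m; "opening": opening from 0.0 (shut) to 1.0 (fully open); "finger_force": force on a finger pad.
Only numpy, scipy, OpenCV 4.12 (cv2) and the standard library are available. Lean on these libraries where they do the work, as an engineer would, in place of code of your own. Each camera call takes 0.05 s, during which the arm holds its last target. There are 200 camera calls.

## Working session

There is one attempt and no reset: what is moved stays moved. The work goes in short steps, Python scripts to look and compute and a tool call to move; the robot and the scene stay as the last step left them, time stands still between calls to the robot, and variables do not carry over. Pictures are saved under pics/ and viewed, at most 14 in all, crops included, and the job is handed in when it is done.

Besides the shell and the picture viewer there is one more tool, called after "Emit:" in YAML: its name, and indented under it one key for each argument. move_arm: Moves the arm, as the interface text tells. Its arguments: {"type":"object","properties":{"plan":{"type":"array","items":{"type":"number"}},"newtons":{"type":"number"}},"required":["plan"]}

```bash
mkdir -p pics; ls
cat > h.py <<'E'
import numpy as np,cv2
from scipy.spatial.transform import Rotation as R
from plant import ctrl,cams,order
def cam(n):
    s=ctrl.get_state(); c=cams.read_camera(n)
    if n=="wrist":
        T=np.eye(4);T[:3,:3]=R.from_quat(s["tcp_rot"]).as_matrix();T[:3,3]=s["eef_pos"]
        T=T@np.array(c["T_tool_cam"]);c["o"]=T[:3,3];c["R"]=T[:3,:3]
    else:
        c["o"]=np.array(c["origin"]);q=np.array(c["orientation"]);c["R"]=R.from_quat(q).as_matrix() if q.size==4 else q
    c["f"]=c["color"].shape[0]/2/np.tan(np.radians(c["fov_y"])/2)
    return c
def ray(c,u,v):
    return c["R"]@np.array([(u-c["cx"])/c["f"],-(v-c["cy"])/c["f"],-1])
def onz(c,u,v,z):
    d=ray(c,u,v);return c["o"]+d*(z-c["o"][2])/d[2]
def proj(c,p):
    q=c["R"].T@(np.array(p)-c["o"]);return c["cx"]+c["f"]*q[0]/-q[2],c["cy"]-c["f"]*q[1]/-q[2]
def save(c,n,s=1): cv2.imwrite("pics/"+n,cv2.resize(c["color"][:,:,::-1],None,fx=s,fy=s))
E
python3 - <<'E'
from h import *
for n in("scene","top"):
    c=cam(n);save(c,n+"1.png",1.4);print(n,c["o"],c["R"].round(3).tolist(),c["f"],[k for k in c])
print(ctrl.get_state())
E
```

```text
pics
scene [ 1.24157741 -0.25026337  0.85976619] [[0.214, -0.701, 0.681], [0.977, 0.138, -0.164], [0.021, 0.7, 0.714]] 456.9064359288215 ['color', 'fov_y', 'cx', 'cy', 'origin', 'orientation', 'o', 'R', 'f']
top [ 0.38098301 -0.08922129  1.3271563 ] [[-0.024, 0.997, -0.069], [-1.0, -0.024, -0.002], [-0.004, 0.069, 0.998]] 436.2171001453915 ['color', 'fov_y', 'cx', 'cy', 'origin', 'orientation', 'o', 'R', 'f']
{'time': 0.1, 'qpos': array([-1.41303434e+00,  2.87092383e-01,  1.57804699e+00,  5.54609516e-06,
        1.27860442e+00, -1.49973501e-01]), 'dq': array([-1.13629589e-03, -2.21349467e-03, -2.80303765e-03, -6.94551880e-04,
       -2.73982910e-04, -4.14325259e-05]), 'joint_efforts': array([ 6.18972008e-04, -4.07296515e+01, -2.93699455e+01, -1.74267843e-04,
        3.42941661e-03, -1.70189089e-06]), 'eef_pos': array([ 0.20440938, -0.64267461,  0.23006642]), 'tcp_rot': array([ 9.88185246e-01,  1.53260438e-01, -1.53389818e-06, -1.07557432e-03]), 'contact_force': array([ 0.51279074, -0.44551897, -0.61968075]), 'wrist_torque': array([-0.08421316,  0.02500822, -0.00886527]), 'finger_force': 0.0, 'opening': 1.0000705507420429}
```

View pics/scene1.png

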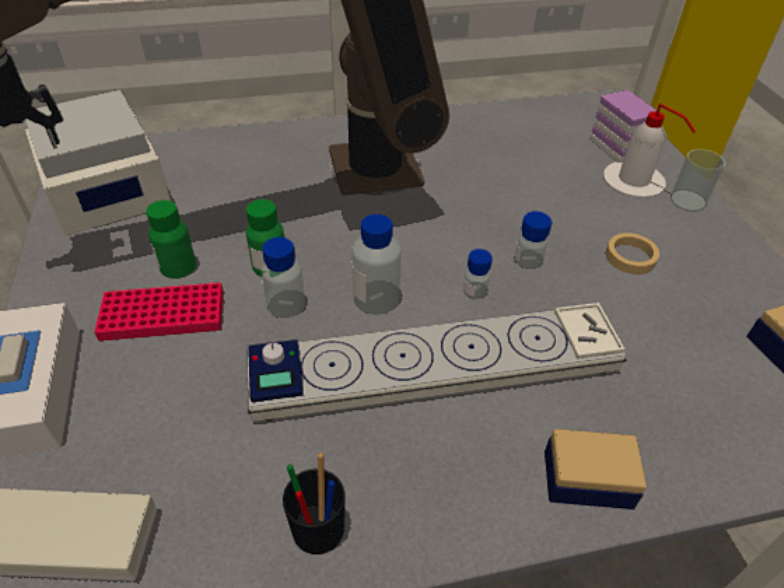

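View pics/top1.png

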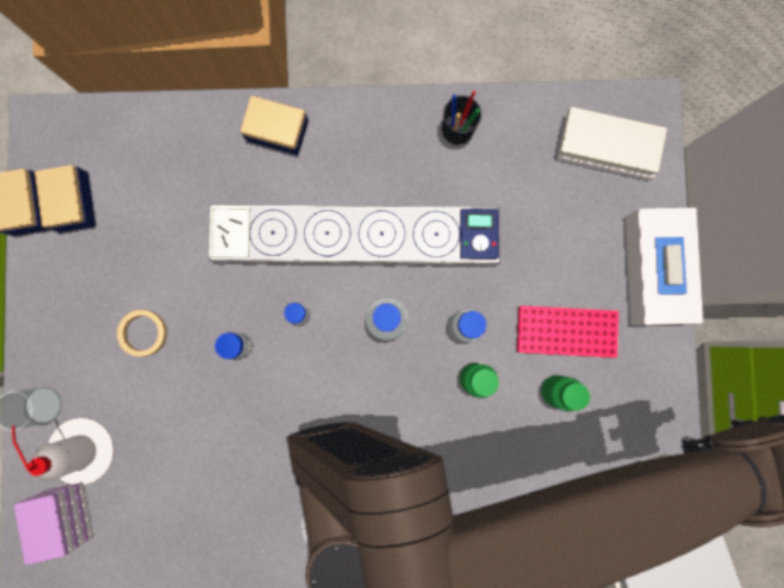

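The control panel is at the −y end: top view (480,233), scene view (275,370). So place_4 takes the 50, place_3 the 100, place_2 the 250 and place_1 the 500.

Candidates in the top view (1.4x pixels):
- **Blue caps:** 50 at (295,313), 100 at (229,346), 500 at (386,318), 250 at (471,325).
- **Green decoys:** (480,380) and (567,393).
- **Other blue items:** the panel and the pens.

I take the four blue caps and will measure them now.

Run:
```python
from h import *
def blobs(c,lo,hi,amin):
    h=cv2.cvtColor(c["color"],cv2.COLOR_RGB2HSV);m=cv2.inRange(h,np.array(lo),np.array(hi))
    n,l,s,ce=cv2.connectedComponentsWithStats(m);return [(ce[i].round(1),s[i,4],s[i,:4]) for i in range(1,n) if s[i,4]>amin],m
t=cam("top");s=cam("scene")
H={"50":(295,313,.091),"100":(229,346,.105),"500":(386,318,.181),"250":(471,325,.143)}
bt,_=blobs(t,(105,150,80),(125,255,255),60); bs,_=blobs(s,(105,150,60),(125,255,255),60)
for n,(u,v,z) in H.items():
    b=min(bt,key=lambda b:np.hypot(*(b[0]-np.array([u,v])/1.4)))
    p=onz(t,*b[0],z)
    # top-face only approx; cross check predicted scene pixel
    print(n,b[0],b[1],b[2],p.round(4),"scene px",np.round(proj(s,p),1))
print("scene blobs",[(b[0].tolist(),b[1]) for b in bs])
g=cv2.cvtColor(t["color"],cv2.COLOR_RGB2GRAY)
for u,v in((273,233),(327,233),(382,233),(437,233)):
    x,y=round(u/1.4),round(v/1.4);w=(255-g[y-5:y+6,x-5:x+6]).astype(float);w-=np.median(w);w[w<25]=0
    yy,xx=np.mgrid[y-5:y+6,x-5:x+6];pu,pv=(w*xx).sum()/w.sum(),(w*yy).sum()/w.sum()
    p=onz(t,pu,pv,.05);print((round(pu,1),round(pv,1)),p.round(4),"scene",np.round(proj(s,p),1))
gs=cv2.cvtColor(s["color"],cv2.COLOR_RGB2GRAY)
for u,v in((332,364),(403,355),(472,346),(538,338)):
    x,y=round(u/1.4),round(v/1.4);w=(255-gs[y-4:y+5,x-5:x+6]).astype(float);w-=np.median(w);w[w<25]=0
    yy,xx=np.mgrid[y-4:y+5,x-5:x+6];pu,pv=(w*xx).sum()/w.sum(),(w*yy).sum()/w.sum()
    print("scene dot",(round(pu,1),round(pv,1)),onz(s,pu,pv,.05).round(4))
cv2.imwrite("pics/crop.png",cv2.resize(t["color"][140:300,140:460,::-1],None,fx=2.5,fy=2.5))
```

```text
50 [210.3 223.3] 156 [204 217  14  14] [0.44   0.1031 0.091 ] scene px [341.8 183.2]
100 [163.2 246.6] 275 [154 238  19  18] [0.3774 0.2336 0.105 ] scene px [382.3 157.3]
500 [275.8 226.4] 276 [267 217  19  19] [ 0.4234 -0.083   0.181 ] scene px [268.3 160. ]
250 [336.9 231.6] 273 [328 223  19  18] [ 0.4067 -0.248   0.143 ] scene px [198.4 176.5]
scene blobs [([382.7, 161.2], np.int32(356)), ([268.5, 164.5], np.int32(460)), ([198.7, 181.0], np.int32(449)), ([342.0, 186.6], np.int32(252)), ([16.6, 261.6], np.int32(379)), ([200.8, 276.6], np.int32(108)), ([234.9, 356.3], np.int32(115))]
(np.float64(194.4), np.float64(165.7)) [0.6138 0.1543 0.05  ] scene [383.2 242.1]
(np.float64(233.2), np.float64(166.0)) [0.61   0.0394 0.05  ] scene [335.9 248.3]
(np.float64(272.2), np.float64(166.4)) [ 0.606  -0.0758  0.05  ] scene [286.9 254.6]
(np.float64(311.2), np.float64(166.8)) [ 0.6017 -0.1911  0.05  ] scene [236.4 261.1]
scene dot (np.float64(236.8), np.float64(259.9)) [ 0.5984 -0.1898  0.05  ]
scene dot (np.float64(287.3), np.float64(253.4)) [ 0.6024 -0.0742  0.05  ]
scene dot (np.float64(336.2), np.float64(246.9)) [0.6062 0.0414 0.05  ]
scene dot (np.float64(383.5), np.float64(240.8)) [0.61   0.1565 0.05  ]
```

View pics/crop.png

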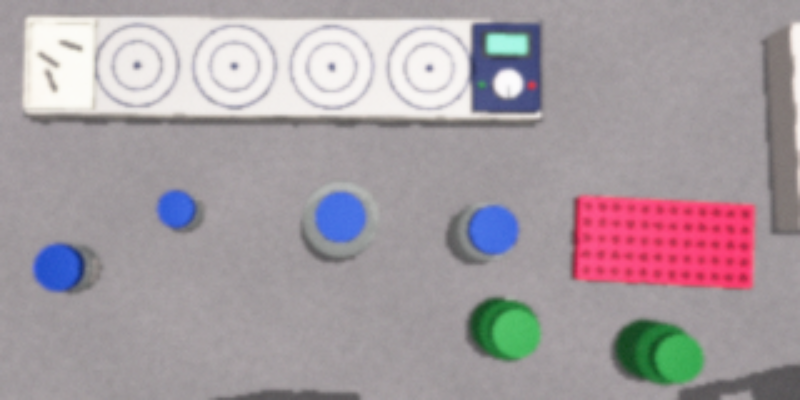

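The crop shows blue caps at (177,209), (59,267), (341,217) and (493,230), with increasing cap and body size as expected. The green ones at (515,332) and (678,357) are decoys. The two views agree to 4 mm and the dots are 115 mm apart, so I start moving, turning the fingers to close along x.

Emit:
move_arm:
  plan: [25,35,5,0,0,6,85,25,35,5,0,0,6,85,25,35,5,0,0,6,85,25,35,5,0,0,6,85,25,35,5,0,0,6,85,25,35,5,0,0,6,85,25,35,5,0,0,6,85,25,35,5,0,0,6,85,25,35,5,0,0,6,85,25,35,5,0,0,6,85,25,35,5,0,0,6,85,25,35,5,0,0,6,85]
  newtons: 40

```text
time: 1.4
eef_pos: [0.5052, -0.2216, 0.2915]
tcp_rot: [0.708, 0.706, 0.0, 0.0]
contact_force: [1.1, -0.4, -0.0]
opening: 0.998
finger_force: 0.0
```

Emit:
move_arm:
  plan: [0,50,0,0,0,0,85,0,50,0,0,0,0,85,0,50,0,0,0,0,85,-10,50,0,0,0,0,85,-20,50,0,0,0,0,85,-20,50,0,0,0,0,85,0,20,0,0,0,0,85,0,0,0,0,0,0,85,0,0,0,0,0,0,85]

```text
time: 2.3
eef_pos: [0.4575, 0.0886, 0.2913]
tcp_rot: [0.709, 0.705, -0.0, 0.0]
contact_force: [-0.4, -0.5, 0.4]
opening: 0.993
finger_force: 0.0
```

Run:
```python
from h import *
c=cam("wrist");save(c,"w1.png",1.2);print(c["o"],c["R"].round(2).tolist(),c["f"]);s=ctrl.get_state();print(s["eef_pos"],s["qpos"])
for n,p in {"50":(.44,.1031,.091),"500":(.4234,-.083,.181),"100":(.3774,.2336,.105),"p1":(.612,.155,.05),"p2":(.608,.040,.05)}.items(): print(n,np.round(proj(c,p),1))
```

```text
[0.45653988 0.16017229 0.43256052] [[1.0, 0.0, 0.0], [-0.0, 0.96, 0.28], [-0.0, -0.28, 0.96]] 338.8244906684096
[0.45769907 0.08803199 0.29120747] [-2.78920559e-02 -2.33835359e-01  1.99890611e+00 -5.63067127e-04
  1.37668085e+00 -2.12032797e-02]
50 [262.6 165. ]
500 [243.5 383.3]
100 [187.   18.2]
p1 [421.9 110.6]
p2 [407.2 211.7]
```

View pics/w1.png

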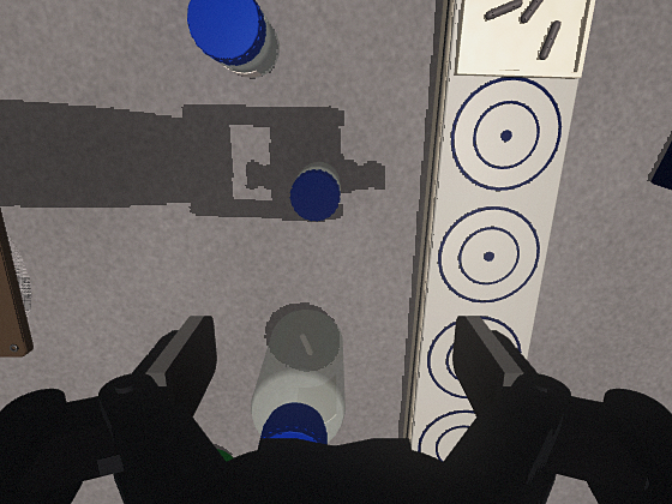

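The wrist view shows the 50 cap at (315,194) and dots at (506,136) and (488,256), in 1.2x pixels, each within about 3 px of prediction. Now I measure them from here.

```bash
cat >> h.py <<'E'
def caps(c,z):
    h=cv2.cvtColor(c["color"],cv2.COLOR_RGB2HSV);m=cv2.inRange(h,np.array((105,150,40)),np.array((125,255,255)))
    cs=[k for k in cv2.findContours(m,0,2)[0] if cv2.contourArea(k)>300]
    for k in cs:
        (u,v),(a,b),_=cv2.fitEllipse(cv2.convexHull(k));print("cap",round(u,1),round(v,1),round(a,1),round(b,1),onz(c,u,v,z).round(4))
def dot(c,u,v,z=.05,w=9):
    g=255.-cv2.cvtColor(c["color"],cv2.COLOR_RGB2GRAY);u,v=int(u),int(v);W=g[v-w:v+w+1,u-w:u+w+1]-np.median(g[v-w:v+w+1,u-w:u+w+1]);W[W<40]=0
    yy,xx=np.mgrid[v-w:v+w+1,u-w:u+w+1];pu,pv=(W*xx).sum()/W.sum(),(W*yy).sum()/W.sum();print("dot",round(pu,1),round(pv,1),onz(c,pu,pv,z).round(4))
E
python3 - <<'E'
from h import *
c=cam("wrist");caps(c,.091);dot(c,422,113);dot(c,407,213)
E
```

```text
cap 244.6 361.6 52.0 54.6 [ 0.4138 -0.1379  0.091 ]
cap 262.1 162.0 41.1 42.7 [0.4397 0.1056 0.091 ]
cap 187.9 18.7 60.2 73.3 [0.3752 0.2359 0.091 ]
dot 421.3 111.9 [0.6118 0.1528 0.05  ]
dot 407.0 212.7 [0.608  0.0381 0.05  ]
```

Emit:
move_arm:
  plan: [-9,8,-30,0,0,0,85,-9,8,-40,0,0,0,85,0,0,-40,0,0,0,85,0,0,-40,0,0,0,80,0,0,-40,0,0,0,80,0,0,-30,0,0,0,80,0,0,-16,0,0,0,80,0,0,0,0,0,0,80,0,0,0,0,0,0,80]

```text
time: 3.3
eef_pos: [0.4402, 0.1037, 0.0556]
tcp_rot: [0.71, 0.704, -0.0, -0.0]
contact_force: [-0.5, 0.4, 0.2]
opening: 0.938
finger_force: 0.0
```

Emit:
move_arm:
  plan: [0,0,0,0,0,0,35,0,0,0,0,0,0,35,0,0,0,0,0,0,35,0,0,0,0,0,0,35,0,0,0,0,0,0,35,0,0,0,0,0,0,35]

```text
time: 3.9
eef_pos: [0.4408, 0.1046, 0.0567]
tcp_rot: [0.709, 0.705, 0.001, 0.001]
contact_force: [-0.3, -0.9, 5.2]
opening: 0.482
finger_force: 40.5
```

Run:
```python
from h import *
c=cam("wrist");save(c,"w2.png");s=ctrl.get_state();print(s)
```

```text
{'time': 3.95, 'qpos': array([ 8.52932369e-03,  2.23023278e-02,  2.23121134e+00, -3.41075804e-04,
        8.85608422e-01,  1.48458398e-02]), 'dq': array([-0.00092369,  0.00118797, -0.00056846,  0.001443  , -0.00065888,
        0.00045821]), 'joint_efforts': array([ 2.45330650e-01, -2.16729999e+01, -2.09284419e+01,  1.04359305e-01,
       -1.87495812e-01, -6.92648871e-03]), 'eef_pos': array([0.44080285, 0.10459767, 0.05671553]), 'tcp_rot': array([0.70925997, 0.70494592, 0.00079126, 0.00095776]), 'contact_force': array([ 0.55856006, -1.58224678,  5.90996867]), 'wrist_torque': array([-0.13023511,  0.1708739 ,  0.04704347]), 'finger_force': 40.517449378967285, 'opening': 0.477855650037339}
```

View pics/w2.png

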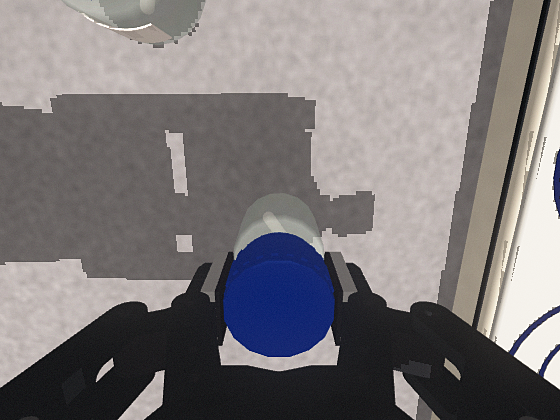

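Gripped: opening 41 mm against the 42 mm cap, and the cap top is central between the pads at about (279,303). Lifting, then over the stirrer and along the row.

Emit:
move_arm:
  plan: [0,0,15,0,0,0,35,0,0,35,0,0,0,35,0,0,40,0,0,0,35,20,0,40,0,0,0,35,40,0,15,0,0,0,35,40,-10,0,0,0,0,35,40,-30,0,0,0,0,35,20,-40,0,0,0,0,35,0,-45,0,0,0,0,35,0,-45,0,0,0,0,35,0,-45,0,0,0,0,35,0,-40,0,0,0,0,35]

```text
time: 5.15
eef_pos: [0.5989, -0.1521, 0.1993]
tcp_rot: [0.709, 0.705, -0.0, -0.001]
contact_force: [0.3, 1.3, -0.4]
opening: 0.474
finger_force: 40.9
```

Emit:
move_arm:
  plan: [0,-30,0,0,0,0,35,0,-10,0,0,0,0,35,0,0,-15,0,0,0,35,0,0,-25,0,0,0,35,0,0,-25,0,0,0,35,0,0,-10,0,0,0,35,0,0,0,0,0,0,35,0,0,0,0,0,0,35]

```text
time: 5.95
eef_pos: [0.6, -0.1896, 0.1256]
tcp_rot: [0.709, 0.705, 0.0, 0.0]
contact_force: [-0.3, 0.5, -0.6]
opening: 0.481
finger_force: 40.9
```

Run:
```python
from h import *
c=cam("wrist");save(c,"w3.png");s=ctrl.get_state();print(s["eef_pos"],s["contact_force"],s["opening"]*85,s["finger_force"])
print(proj(c,(.604,-.0755,.05)),proj(c,(.608,.0395,.05)))
```

```text
[ 0.60045096 -0.19008478  0.12657982] [ 0.57152083 -0.10904976 -0.58649755] 40.58597667007124 40.905643701553345
(np.float64(287.0442266033787), np.float64(29.64156831601389)) (np.float64(296.0998581185211), np.float64(-234.35760350000896))
```

View pics/w3.png

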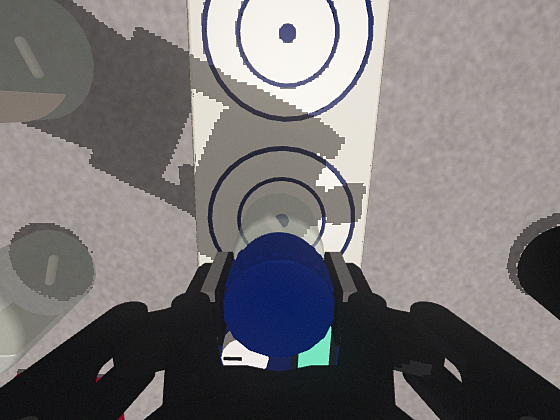

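The view shows the p3 dot at (288,33) and the p4 rings around the held bottle, with the p4 dot seen through the glass at (281,219).

Run:
```python
from h import *
c=cam("wrist");dot(c,288,33,w=14);print(proj(c,(.600,-.1905,.05)),onz(c,281.5,216,.05))
print("captop",onz(c,279,303,.091+.07),"tcp",ctrl.get_state()["eef_pos"])
```

```text
dot 286.0 31.8 [ 0.6041 -0.0771  0.05  ]
(np.float64(279.64535225418933), np.float64(217.10005748941842)) [ 0.60125666 -0.18972297  0.05      ]
captop [ 0.59927308 -0.18629606  0.161     ] tcp [ 0.60066637 -0.19036433  0.12703994]
```

Emit:
move_arm:
  plan: [0,-2,-8,0,0,0,35,0,0,-5,0,0,0,35,0,0,-3,0,0,0,35,0,0,-2,0,0,0,35,0,0,-1,0,0,0,35,0,0,0,0,0,0,35,0,0,0,0,0,0,35]

```text
time: 6.75
eef_pos: [0.5997, -0.1925, 0.1068]
tcp_rot: [0.709, 0.705, -0.0, 0.0]
contact_force: [-0.8, 0.3, 2.5]
opening: 0.48
finger_force: 41.2
```

Emit:
move_arm:
  plan: [0,0,-1,0,0,0,35,0,0,0,0,0,0,35]

```text
time: 6.95
eef_pos: [0.5997, -0.1925, 0.1067]
tcp_rot: [0.709, 0.705, -0.0, 0.0]
contact_force: [-2.9, 1.7, 5.4]
opening: 0.482
finger_force: 41.7
```

Contact made (5 N). Releasing and rising, then going over to the 100 at (0.376, 0.234).

Emit:
move_arm:
  plan: [0,0,0,0,0,0,55,0,0,0,0,0,0,75,0,0,0,0,0,0,80,0,0,0,0,0,0,80,0,0,20,0,0,0,80,0,0,40,0,0,0,80,0,0,40,0,0,0,80,0,0,40,0,0,0,80,0,40,40,0,0,0,80,0,45,0,0,0,0,80,0,45,0,0,0,0,80,0,45,0,0,0,0,80]

```text
time: 8.15
eef_pos: [0.5995, -0.0206, 0.2811]
tcp_rot: [0.71, 0.705, 0.0, 0.0]
contact_force: [0.9, 0.1, -0.3]
opening: 0.935
finger_force: 0.0
```

Emit:
move_arm:
  plan: [-5,45,0,0,0,0,80,-30,45,0,0,0,0,80,-40,45,0,0,0,0,80,-40,45,0,0,0,0,80,-40,20,0,0,0,0,80,-40,0,0,0,0,0,80,0,0,0,0,0,0,80,0,0,0,0,0,0,80]

```text
time: 8.95
eef_pos: [0.4202, 0.1595, 0.281]
tcp_rot: [0.709, 0.705, 0.001, 0.001]
contact_force: [0.5, -0.4, 0.9]
opening: 0.937
finger_force: 0.0
```

Run:
```python
from h import *
print(ctrl.get_state()["eef_pos"])
c=cam("wrist");caps(c,.105);print(proj(c,(.3765,.234,.105)))
t=cam("top");caps0=onz
h=cv2.cvtColor(t["color"],cv2.COLOR_RGB2HSV);m=cv2.inRange(h,np.array((105,150,80)),np.array((125,255,255)))
n,l,st,ce=cv2.connectedComponentsWithStats(m)
for i in range(1,n):
    if st[i,4]>60: print(ce[i].round(1),st[i,4],onz(t,*ce[i],.141).round(4))
save(t,"t2.png",1.4)
```

```text
[0.42019134 0.15952816 0.28096709]
cap 231.1 100.6 58.9 62.1 [0.377  0.2362 0.105 ]
(np.float64(230.6018651091228), np.float64(103.21652494999414))
[313.7 162.5] 155 [ 0.5977 -0.1911  0.141 ]
[275.8 226.4] 275 [ 0.4249 -0.0827  0.141 ]
[336.9 231.6] 272 [ 0.4068 -0.2482  0.141 ]
```

View pics/t2.png

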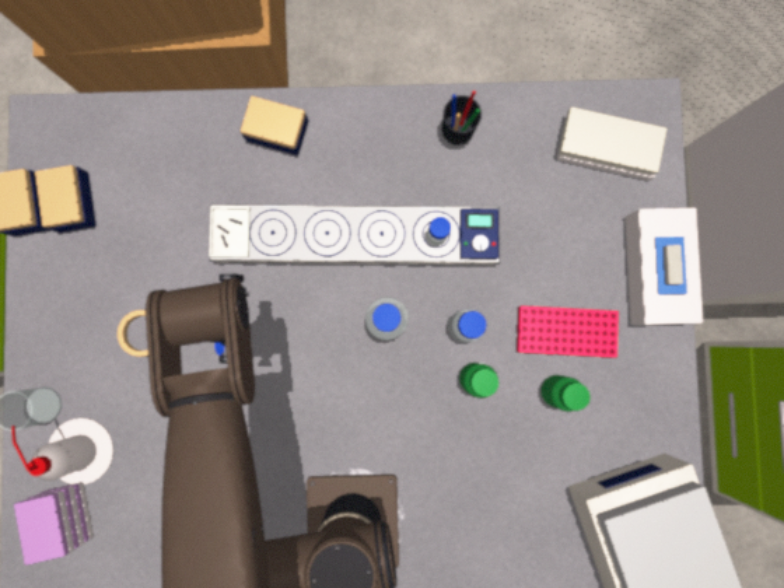

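The 50 stands upright on place_4 at (439,230), and the view from above puts its y dead on and its x within about 3 mm. Next, the 100, at (0.377, 0.235).

Emit:
move_arm:
  plan: [-15,25,0,0,0,0,80,-15,25,-20,0,0,0,80,-13,25,-40,0,0,0,80,0,0,-40,0,0,0,80,0,0,-40,0,0,0,80,0,0,-40,0,0,0,80,0,0,-22,0,0,0,80,0,0,-10,0,0,0,80,0,0,0,0,0,0,80,0,0,0,0,0,0,80]

```text
time: 10.05
eef_pos: [0.379, 0.2345, 0.0698]
tcp_rot: [0.71, 0.705, 0.001, 0.0]
contact_force: [0.1, 0.3, 0.9]
opening: 0.937
finger_force: 0.0
```

Emit:
move_arm:
  plan: [0,0,0,0,0,0,45,0,0,0,0,0,0,45,0,0,0,0,0,0,45,0,0,0,0,0,0,45,0,0,0,0,0,0,45,0,0,0,0,0,0,45]

```text
time: 10.65
eef_pos: [0.3785, 0.2348, 0.0704]
tcp_rot: [0.709, 0.705, 0.001, 0.001]
contact_force: [-2.6, -0.1, 5.3]
opening: 0.61
finger_force: 41.3
```

Emit:
move_arm:
  plan: [0,0,15,0,0,0,45,0,0,35,0,0,0,45,10,0,40,0,0,0,45,30,0,40,0,0,0,45,40,-10,15,0,0,0,45,40,-20,0,0,0,0,45,40,-30,0,0,0,0,45,40,-30,0,0,0,0,45,26,-40,0,0,0,0,45,0,-45,0,0,0,0,45,0,-45,0,0,0,0,45,0,-45,0,0,0,0,45]

```text
time: 11.85
eef_pos: [0.603, -0.0323, 0.2129]
tcp_rot: [0.709, 0.705, -0.0, -0.0]
contact_force: [0.4, 0.1, -2.0]
opening: 0.609
finger_force: 42.7
```

Emit:
move_arm:
  plan: [0,-35,0,0,0,0,45,0,-10,0,0,0,0,45,0,0,-15,0,0,0,45,0,0,-25,0,0,0,45,0,0,-25,0,0,0,45,0,0,-10,0,0,0,45,0,0,0,0,0,0,45,0,0,0,0,0,0,45]

```text
time: 12.65
eef_pos: [0.6038, -0.0748, 0.139]
tcp_rot: [0.709, 0.705, 0.0, 0.0]
contact_force: [0.8, -0.9, -1.4]
opening: 0.609
finger_force: 42.7
```

Run:
```python
from h import *
s=ctrl.get_state();print(s["eef_pos"],s["contact_force"],s["opening"]*85)
c=cam("wrist");save(c,"w4.png");print(proj(c,(.6045,-.0755,.05)),proj(c,(.6085,.0395,.05)))
z=.05+s["eef_pos"][2]-.1204+.105;print("cap top expected px",proj(c,(*s["eef_pos"][:2],z)))
```

```text
[ 0.60379394 -0.07483563  0.13904202] [ 0.77019852 -0.89267943 -1.38830356] 51.760843382066504
(np.float64(281.3563965106294), np.float64(212.03930100833034)) (np.float64(287.5505262032718), np.float64(33.884768443768024))
cap top expected px (np.float64(282.1653331492202), np.float64(312.38054675670855))
```

View pics/w4.png

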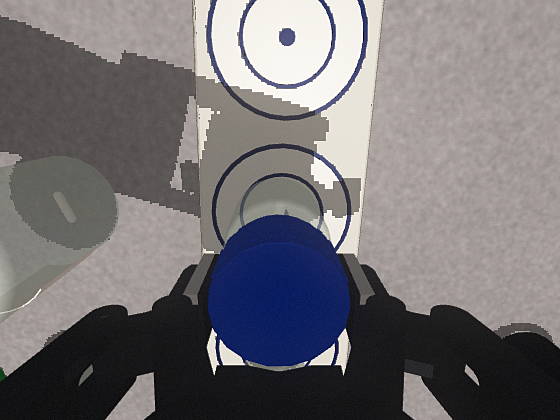

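The 100 is held upright, the rings' centre at (281,212) lies below it and the p2 dot is at (287,37). Setting it down with a shift of +1 in x and −2 in y.

Emit:
move_arm:
  plan: [1,-2,-8,0,0,0,45,0,0,-4,0,0,0,45,0,0,-3,0,0,0,45,0,0,-2,0,0,0,45,0,0,-1,0,0,0,45,0,0,-1,0,0,0,45,0,0,0,0,0,0,45]

```text
time: 13.4
eef_pos: [0.6045, -0.0778, 0.1205]
tcp_rot: [0.709, 0.705, -0.0, 0.0]
contact_force: [-2.9, 0.9, 3.5]
opening: 0.606
finger_force: 43.1
```

Emit:
move_arm:
  plan: [0,0,0,0,0,0,65,0,0,0,0,0,0,80,0,0,0,0,0,0,80,0,0,0,0,0,0,80,0,0,20,0,0,0,80,0,0,40,0,0,0,80,0,0,40,0,0,0,80,0,0,40,0,0,0,80,0,-20,40,0,0,0,80,-10,-35,20,0,0,0,80,-30,-35,0,0,0,0,80,-40,-35,0,0,0,0,80]

```text
time: 14.6
eef_pos: [0.5268, -0.202, 0.3209]
tcp_rot: [0.709, 0.705, 0.0, 0.001]
contact_force: [0.3, -0.8, -0.6]
opening: 0.931
finger_force: 0.0
```

Emit:
move_arm:
  plan: [-40,-23,0,0,0,0,80,-40,-20,0,0,0,0,80,-38,0,-10,0,0,0,80,0,0,-30,0,0,0,80,0,0,-30,0,0,0,80,0,0,0,0,0,0,80]

```text
time: 15.2
eef_pos: [0.4065, -0.2419, 0.2452]
tcp_rot: [0.71, 0.705, -0.0, -0.004]
contact_force: [-1.0, 0.5, -0.9]
opening: 0.936
finger_force: 0.0
```

Run:
```python
from h import *
print(ctrl.get_state()["eef_pos"])
s=cam("scene");save(s,"s2.png",1.4);print("250 top",proj(s,(.4067,-.2455,.143)))
c=cam("wrist");caps(c,.181);caps(c,.143);print(proj(c,(.4065,-.2455,.143)))
```

```text
[ 0.40651167 -0.24192652  0.24521224]
250 top (np.float64(199.4274233923044), np.float64(176.36274302892167))
cap 379.6 456.9 81.4 643.8 [ 0.4875 -0.4458  0.181 ]
cap 277.9 209.4 68.5 71.4 [ 0.4058 -0.2345  0.181 ]
cap 495.7 127.7 105.0 141.0 [ 0.5365 -0.1841  0.181 ]
cap 379.6 456.9 81.4 643.8 [ 0.5022 -0.4958  0.143 ]
cap 277.9 209.4 68.5 71.4 [ 0.4055 -0.246   0.143 ]
cap 495.7 127.7 105.0 141.0 [ 0.56   -0.1863  0.143 ]
(np.float64(279.15246312445225), np.float64(208.7392039275323))
```

View pics/s2.png

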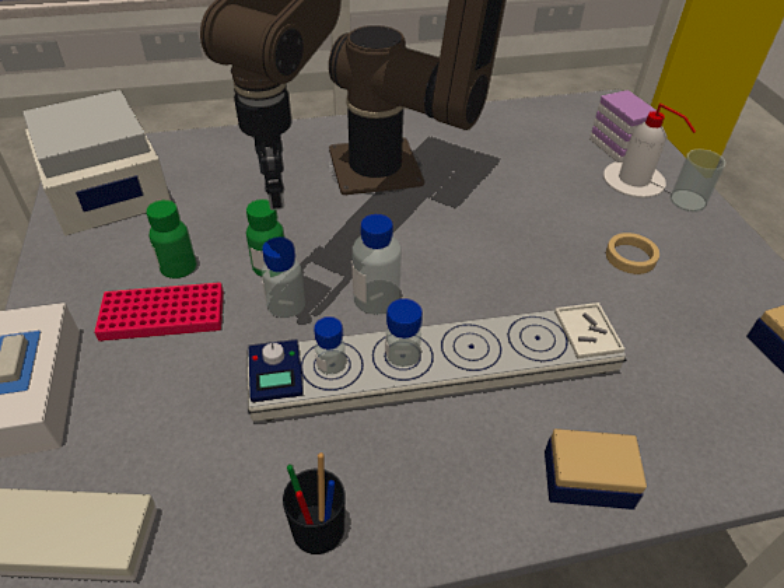

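Both placed bottles stand well on their rings, at (328,360) and (403,355). The 250 at (283,265) is confirmed by the wrist camera at (0.406, −0.246), so I grip it.

Emit:
move_arm:
  plan: [0,-4,-30,0,0,0,80,0,0,-40,0,0,0,80,0,0,-40,0,0,0,80,0,0,-20,0,0,0,80,0,0,-8,0,0,0,80,0,0,0,0,0,0,80,0,0,0,0,0,0,45,0,0,0,0,0,0,45,0,0,0,0,0,0,45,0,0,0,0,0,0,45,0,0,0,0,0,0,45,0,0,0,0,0,0,45]
  newtons: 50

```text
time: 16.5
eef_pos: [0.4098, -0.2489, 0.1143]
tcp_rot: [0.709, 0.705, -0.0, 0.002]
contact_force: [-1.9, -0.2, 5.5]
opening: 0.609
finger_force: 51.6
```

Run:
```python
from h import *
s=ctrl.get_state();print(s["eef_pos"],s["contact_force"],s["tcp_rot"])
c=cam("wrist");save(c,"w5.png");print(proj(c,(*s["eef_pos"][:2],.143)));caps(c,.143)
```

```text
[ 0.40983546 -0.24888751  0.11425742] [-1.88369584 -0.15655458  5.45261276] [ 7.09291554e-01  7.04912343e-01 -1.94968412e-04  2.01064278e-03]
(np.float64(282.1574794654064), np.float64(303.5761963072732))
cap 489.5 306.1 34.0 139.4 [ 0.4886 -0.2505  0.143 ]
cap 277.7 289.7 135.9 145.6 [ 0.4082 -0.243   0.143 ]
cap 534.9 244.3 46.4 74.0 [ 0.5005 -0.2252  0.143 ]
cap 595.9 124.7 142.6 185.1 [ 0.5114 -0.1835  0.143 ]
```

View pics/w5.png

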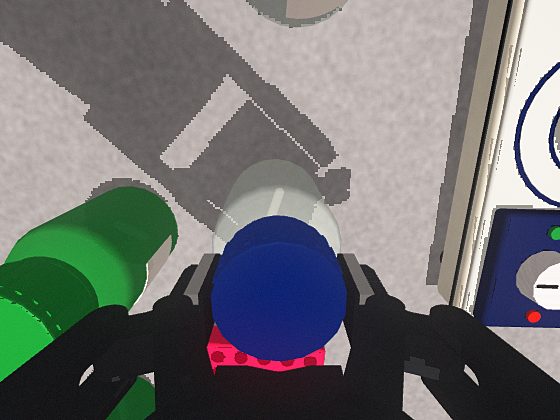

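The 250 is held squarely: cap at (279,290), opening 52 mm, green decoy untouched at left. I lift it well over everything and take it to place_2.

Emit:
move_arm:
  plan: [0,0,15,0,0,0,45,0,0,35,0,0,0,45,0,0,40,0,0,0,45,0,0,40,0,0,0,45,0,0,40,0,0,0,45,0,0,35,0,0,0,45,10,10,10,0,0,0,45,20,25,0,0,0,0,45,25,35,0,0,0,0,45,25,40,0,0,0,0,45,25,40,0,0,0,0,45,25,40,0,0,0,0,45]

```text
time: 17.75
eef_pos: [0.5393, -0.0558, 0.3269]
tcp_rot: [0.709, 0.705, 0.0, 0.0]
contact_force: [1.9, -0.7, -1.4]
opening: 0.608
finger_force: 52.9
```

Emit:
move_arm:
  plan: [25,40,0,0,0,0,45,25,35,0,0,0,0,45,18,20,0,0,0,0,45,0,0,-20,0,0,0,45,0,0,-40,0,0,0,45,0,0,-40,0,0,0,45,0,0,-30,0,0,0,45,0,0,-10,0,0,0,45,0,0,0,0,0,0,45,0,0,0,0,0,0,45]

```text
time: 18.75
eef_pos: [0.6079, 0.0373, 0.1888]
tcp_rot: [0.709, 0.705, 0.001, 0.001]
contact_force: [-0.1, -0.3, -0.9]
opening: 0.605
finger_force: 53.0
```

Run:
```python
from h import *
s=ctrl.get_state();print(s["eef_pos"],s["contact_force"],s["opening"]*85)
c=cam("wrist");save(c,"w6.png");print(proj(c,(.6085,.039,.05)),proj(c,(.6125,.154,.05)))
```

```text
[0.60794513 0.0372646  0.18877936] [-0.0824925  -0.28144216 -0.87762432] 51.43397790296956
(np.float64(280.2667950007964), np.float64(191.83985606054827)) (np.float64(285.0011913698637), np.float64(43.84336839059628))
```

View pics/w6.png

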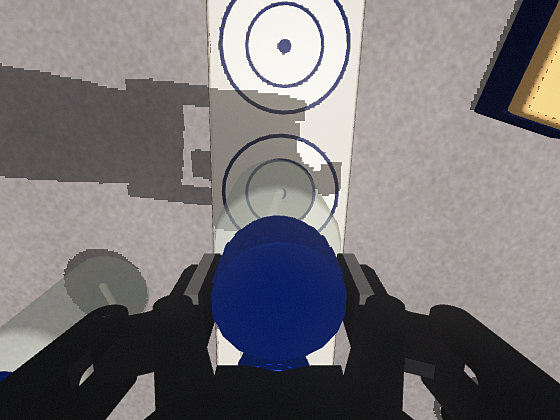

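Dots p1 at (285,46) and p2 at (281,193) agree within 2 px with the targets. Lowering by 24.5 mm.

Emit:
move_arm:
  plan: [0,-1,-10,0,0,0,45,0,0,-6,0,0,0,45,0,0,-4,0,0,0,45,0,0,-2,0,0,0,45,0,0,-1,0,0,0,45,0,0,-1,0,0,0,45,0,0,-1,0,0,0,45,0,0,0,0,0,0,45]

```text
time: 19.6
eef_pos: [0.6066, 0.0364, 0.1644]
tcp_rot: [0.709, 0.705, -0.001, -0.0]
contact_force: [-6.6, 0.2, 9.2]
opening: 0.606
finger_force: 54.5
```

Emit:
move_arm:
  plan: [0,0,0,0,0,0,60,0,0,0,0,0,0,75,0,0,0,0,0,0,80,0,0,0,0,0,0,80,0,0,20,0,0,0,80,0,0,40,0,0,0,80,0,0,40,0,0,0,80,0,0,40,0,0,0,80,-30,-20,10,0,0,0,80,-40,-25,0,0,0,0,80,-40,-25,0,0,0,0,80,-40,-25,0,0,0,0,80]

```text
time: 20.8
eef_pos: [0.4554, -0.0592, 0.3116]
tcp_rot: [0.709, 0.705, -0.0, 0.0]
contact_force: [0.2, -0.8, 0.7]
opening: 0.932
finger_force: 0.0
```

Emit:
move_arm:
  plan: [-34,-23,0,0,0,0,80,0,0,0,0,0,0,80,0,0,0,0,0,0,80]

```text
time: 21.1
eef_pos: [0.4227, -0.082, 0.312]
tcp_rot: [0.71, 0.704, 0.001, 0.001]
contact_force: [-0.6, -0.6, 0.1]
opening: 0.94
finger_force: 0.0
```

Run:
```python
from h import *
print(ctrl.get_state()["eef_pos"])
c=cam("wrist");caps(c,.181);print(proj(c,(.4234,-.0805,.181)))
```

```text
[ 0.42270517 -0.08198823  0.31199811]
cap 444.5 282.8 44.1 55.4 [ 0.57   -0.1635  0.181 ]
cap 279.0 194.1 62.7 65.1 [ 0.4219 -0.0803  0.181 ]
cap 440.9 163.9 81.0 136.9 [ 0.553 -0.056  0.181]
cap 523.4 38.2 75.4 110.6 [0.6015 0.0361 0.181 ]
(np.float64(280.73904079892526), np.float64(194.39826192916513))
```

The 500 cap is confirmed at (0.422, −0.080). Descending and gripping it.

Emit:
move_arm:
  plan: [0,1,-30,0,0,0,80,0,0,-40,0,0,0,80,0,0,-40,0,0,0,80,0,0,-35,0,0,0,80,0,0,-15,0,0,0,80,0,0,-7,0,0,0,80,0,0,0,0,0,0,45,0,0,0,0,0,0,45,0,0,0,0,0,0,45,0,0,0,0,0,0,45,0,0,0,0,0,0,45,0,0,0,0,0,0,45]
  newtons: 60

```text
time: 22.35
eef_pos: [0.4238, -0.081, 0.146]
tcp_rot: [0.709, 0.705, 0.001, 0.001]
contact_force: [-0.1, -0.4, 3.1]
opening: 0.605
finger_force: 63.8
```

Emit:
move_arm:
  plan: [0,0,15,0,0,0,45,0,0,30,0,0,0,45,0,0,35,0,0,0,45,0,10,25,0,0,0,45,0,30,5,0,0,0,45,0,40,0,0,0,0,45,0,40,0,0,0,0,45,10,40,0,0,0,0,45,20,40,0,0,0,0,45,30,30,0,0,0,0,45,40,3,0,0,0,0,45,40,0,0,0,0,0,45]

```text
time: 23.55
eef_pos: [0.5623, 0.154, 0.2519]
tcp_rot: [0.708, 0.706, -0.002, -0.002]
contact_force: [-0.4, -0.4, -4.6]
opening: 0.603
finger_force: 64.7
```

Emit:
move_arm:
  plan: [35,0,0,0,0,0,45,13,0,0,0,0,0,45,0,0,-15,0,0,0,45,0,0,-20,0,0,0,45,0,0,0,0,0,0,45,0,0,0,0,0,0,45]

```text
time: 24.15
eef_pos: [0.6087, 0.1523, 0.2172]
tcp_rot: [0.709, 0.705, -0.002, -0.002]
contact_force: [0.3, 1.0, -4.4]
opening: 0.605
finger_force: 65.3
```

Run:
```python
from h import *
s=ctrl.get_state();print(s["eef_pos"],s["contact_force"],s["opening"]*85)
c=cam("wrist");save(c,"w7.png");print(proj(c,(.612,.1535,.05)))
```

```text
[0.60866696 0.15234241 0.21721752] [ 0.32567571  1.03199285 -4.442437  ] 51.41385368122659
(np.float64(284.51781001420716), np.float64(185.02612612158094))
```

View pics/w7.png

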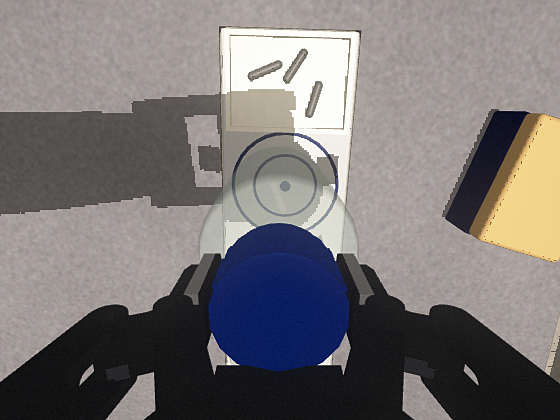

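The p1 dot at (285,186) matches the target. Shifting x by +3 mm and lowering 21 mm.

Emit:
move_arm:
  plan: [3,0,-8,0,0,0,45,0,0,-5,0,0,0,45,0,0,-3,0,0,0,45,0,0,-2,0,0,0,45,0,0,-1,0,0,0,45,0,0,-1,0,0,0,45,0,0,0,0,0,0,45,0,0,0,0,0,0,45]

```text
time: 25.0
eef_pos: [0.6139, 0.1524, 0.1999]
tcp_rot: [0.709, 0.705, 0.0, 0.0]
contact_force: [0.1, -0.5, -5.2]
opening: 0.604
finger_force: 65.4
```

Emit:
move_arm:
  plan: [-1,0,-2,0,0,0,45,0,0,-1,0,0,0,45,0,0,-1,0,0,0,45,0,0,0,0,0,0,45,0,0,0,0,0,0,45]

```text
time: 25.5
eef_pos: [0.6127, 0.1524, 0.1963]
tcp_rot: [0.709, 0.705, -0.0, -0.0]
contact_force: [-1.9, 0.2, -1.6]
opening: 0.604
finger_force: 65.9
```

Contact is just starting (−5.2 to −1.6 N). One mm more, then release and withdraw.

Emit:
move_arm:
  plan: [0,0,-1,0,0,0,45,0,0,0,0,0,0,45,0,0,0,0,0,0,60,0,0,0,0,0,0,75,0,0,0,0,0,0,80,0,0,0,0,0,0,80,0,0,20,0,0,0,80,0,0,40,0,0,0,80,0,0,40,0,0,0,80,0,0,40,0,0,0,80,-40,0,10,0,0,0,80,-40,20,0,0,0,0,80]

```text
time: 26.7
eef_pos: [0.5339, 0.1712, 0.348]
tcp_rot: [0.71, 0.704, 0.002, 0.002]
contact_force: [0.7, 1.1, 0.2]
opening: 0.936
finger_force: 0.0
```

Emit:
move_arm:
  plan: [-40,30,0,0,0,0,80,-40,30,0,0,0,0,80,0,40,0,0,0,0,80,0,0,0,0,0,0,80,0,0,0,0,0,0,80]

```text
time: 27.2
eef_pos: [0.4526, 0.273, 0.3447]
tcp_rot: [0.709, 0.706, 0.0, 0.0]
contact_force: [-0.0, -0.3, -0.0]
opening: 0.939
finger_force: 0.0
```

Run:
```python
from h import *
t=cam("top");sc=cam("scene");save(sc,"s3.png",1.4);save(t,"t3.png",1.4)
P={"50":(.600,-.1905,.141),"100":(.604,-.0755,.155),"250":(.608,.039,.193),"500":(.612,.154,.231)}
h=cv2.cvtColor(t["color"],cv2.COLOR_RGB2HSV);m=cv2.inRange(h,np.array((105,150,80)),np.array((125,255,255)))
n,l,st,ce=cv2.connectedComponentsWithStats(m);B=[ce[i] for i in range(1,n) if st[i,4]>60]
for k,p in P.items():
    b=min(B,key=lambda b:np.hypot(*(b-proj(t,p))));q=onz(t,*b,p[2]);print(k,q.round(4),((q-p)*1000).round(1))
print(ctrl.get_state()["time"])
```

```text
50 [ 0.5977 -0.1912  0.141 ] [-2.3 -0.7  0. ]
100 [ 0.6011 -0.0764  0.155 ] [-2.9 -0.9  0. ]
250 [0.601  0.0353 0.193 ] [-7.  -3.7  0. ]
500 [0.6106 0.1477 0.231 ] [-1.4 -6.3  0. ]
27.3
```

View pics/s3.png

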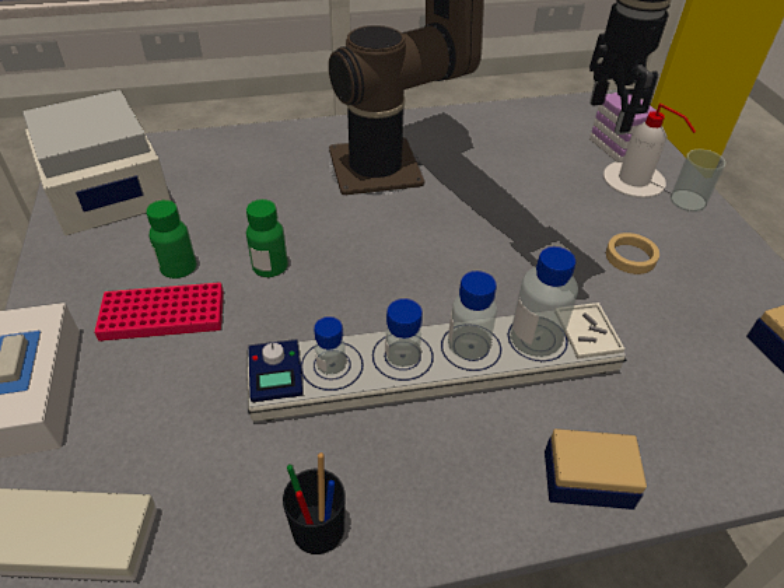

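View pics/t3.png

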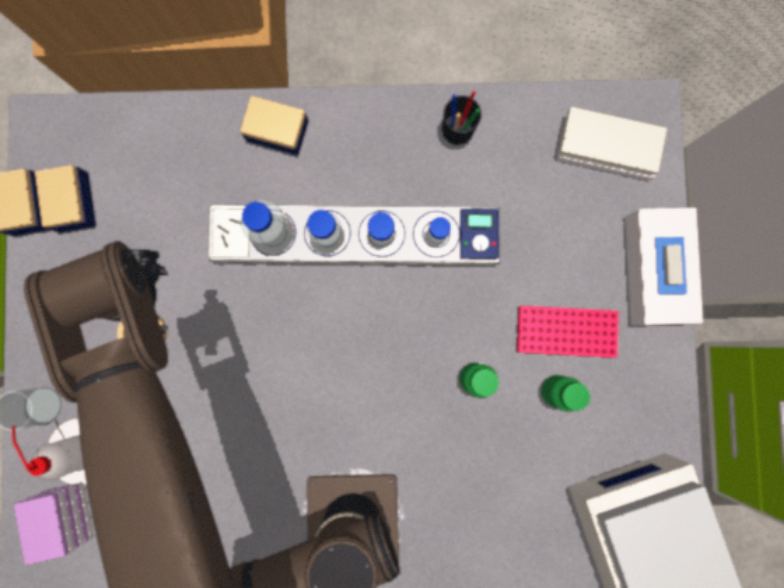

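The scene view shows all four upright on their rings in the right order, with the pink rack unmoved. The top view hints that the 250 may sit a few mm off, with perspective bias included. I check numerically with the wrist camera straight above each one.

Emit:
move_arm:
  plan: [0,0,40,0,0,0,80,0,0,35,0,0,0,80,30,-35,0,0,0,0,80,40,-45,0,0,0,0,80,40,-45,0,0,0,0,80,40,-45,0,0,0,0,80,10,-22,0,0,0,0,80,0,0,0,0,0,0,80,0,0,0,0,0,0,80,0,0,0,0,0,0,80]

```text
time: 28.3
eef_pos: [0.5921, 0.1036, 0.42]
tcp_rot: [0.709, 0.705, 0.0, -0.0]
contact_force: [-0.0, 0.1, -0.3]
opening: 0.938
finger_force: 0.0
```

Run:
```python
from h import *
print(ctrl.get_state()["eef_pos"])
c=cam("wrist")
for z in(.231,.193): print(z);caps(c,z)
cv2.imwrite("pics/q1.png",c["color"][:,:,::-1])
```

```text
[0.59212679 0.10358748 0.4199667 ]
0.231
cap 283.6 355.6 32.0 33.1 [ 0.5957 -0.1039  0.231 ]
cap 303.0 295.8 43.7 71.9 [ 0.6171 -0.0251  0.231 ]
cap 292.4 234.0 44.3 62.3 [0.605  0.0477 0.231 ]
cap 299.1 133.2 54.6 56.1 [0.6107 0.1505 0.231 ]
0.193
cap 283.6 355.6 32.0 33.1 [ 0.5962 -0.136   0.193 ]
cap 303.0 295.8 43.7 71.9 [ 0.6201 -0.0482  0.193 ]
cap 292.4 234.0 44.3 62.3 [0.6066 0.033  0.193 ]
cap 299.1 133.2 54.6 56.1 [0.6129 0.1477 0.193 ]
```

Emit:
move_arm:
  plan: [0,-40,0,0,0,0,80,0,-45,0,0,0,0,80,0,-30,0,0,0,0,80,0,0,0,0,0,0,80,0,0,0,0,0,0,80,0,0,0,0,0,0,80]

```text
time: 28.95
eef_pos: [0.5923, -0.0102, 0.4201]
tcp_rot: [0.709, 0.706, 0.0, 0.0]
contact_force: [-0.3, -0.1, 1.3]
opening: 0.939
finger_force: 0.0
```

Run:
```python
from h import *
print(ctrl.get_state()["eef_pos"])
c=cam("wrist")
for z in(.193,.155): print(z);caps(c,z)
cv2.imwrite("pics/q2.png",c["color"][:,:,::-1])
```

```text
[ 0.59228013 -0.01018712  0.42007702]
0.193
cap 283.9 292.6 29.9 32.3 [ 0.5971 -0.1574  0.193 ]
cap 287.2 218.9 40.4 41.9 [ 0.6008 -0.0623  0.193 ]
cap 288.4 130.9 48.9 50.2 [0.6016 0.0364 0.193 ]
cap 300.7 2.6 59.8 74.4 [0.6129 0.1572 0.193 ]
0.155
cap 283.9 292.6 29.9 32.3 [ 0.5977 -0.18    0.155 ]
cap 287.2 218.9 40.4 41.9 [ 0.6018 -0.075   0.155 ]
cap 288.4 130.9 48.9 50.2 [0.6027 0.0338 0.155 ]
cap 300.7 2.6 59.8 74.4 [0.6151 0.1671 0.155 ]
```

The wrist view puts the 250 about 6 mm short in x and 2.5 mm in y, and the rest within about 3 mm. I regrip the 250 and shift it by (+6, +2).

Emit:
move_arm:
  plan: [9,20,0,0,0,0,80,0,26,0,0,0,0,80,0,0,-30,0,0,0,80,0,0,-45,0,0,0,80,0,0,-45,0,0,0,80,0,0,-45,0,0,0,80,0,0,-45,0,0,0,80,0,0,-35,0,0,0,80,0,0,-13,0,0,0,80,0,0,-5,0,0,0,80,0,0,0,0,0,0,80,0,0,0,0,0,0,80]

```text
time: 30.2
eef_pos: [0.6031, 0.0344, 0.1594]
tcp_rot: [0.709, 0.705, 0.001, 0.002]
contact_force: [-0.3, 0.2, -0.1]
opening: 0.935
finger_force: 0.0
```

Emit:
move_arm:
  plan: [0,0,0,0,0,0,60,0,0,0,0,0,0,45,0,0,0,0,0,0,45,0,0,0,0,0,0,45,0,0,0,0,0,0,45,0,0,0,0,0,0,45]
  newtons: 40

```text
time: 30.8
eef_pos: [0.6027, 0.0341, 0.1587]
tcp_rot: [0.709, 0.705, 0.001, 0.001]
contact_force: [0.2, -0.3, 5.8]
opening: 0.611
finger_force: 42.3
```

Emit:
move_arm:
  plan: [0,0,6,0,0,0,45,0,0,2,0,0,0,45,3,1,0,0,0,0,45,3,1,0,0,0,0,45,0,0,0,0,0,0,45,0,0,-3,0,0,0,45,0,0,-2,0,0,0,45,0,0,-1,0,0,0,45,0,0,-1,0,0,0,45,0,0,0,0,0,0,45,0,0,0,0,0,0,45]

```text
time: 31.9
eef_pos: [0.6073, 0.0363, 0.1585]
tcp_rot: [0.709, 0.705, -0.0, -0.0]
contact_force: [-3.0, 1.0, 5.6]
opening: 0.607
finger_force: 42.7
```

Emit:
move_arm:
  plan: [0,0,0,0,0,0,60,0,0,0,0,0,0,75,0,0,0,0,0,0,80,0,0,0,0,0,0,80,0,0,20,0,0,0,80,0,0,45,0,0,0,80,0,0,45,0,0,0,80,0,0,45,0,0,0,80,0,0,45,0,0,0,80,0,0,45,0,0,0,80,0,0,16,0,0,0,80,0,0,0,0,0,0,80]

```text
time: 33.1
eef_pos: [0.6083, 0.0362, 0.4224]
tcp_rot: [0.709, 0.705, 0.002, 0.003]
contact_force: [0.2, 1.2, -0.4]
opening: 0.936
finger_force: 0.0
```

Emit:
move_arm:
  plan: [0,-30,0,0,0,0,80,0,-30,0,0,0,0,80,0,0,0,0,0,0,80,0,0,0,0,0,0,80,0,0,0,0,0,0,80]

```text
time: 33.6
eef_pos: [0.6072, -0.0231, 0.4167]
tcp_rot: [0.709, 0.705, -0.001, -0.001]
contact_force: [-0.3, 0.5, -0.0]
opening: 0.938
finger_force: 0.0
```

Run:
```python
from h import *
print(ctrl.get_state()["eef_pos"])
c=cam("wrist")
for z in(.193,.155,.141): print(z);caps(c,z)
t=cam("top");h=cv2.cvtColor(t["color"],cv2.COLOR_RGB2HSV);m=cv2.inRange(h,np.array((160,120,80)),np.array((179,255,255)))
print("rack px",cv2.moments(m)["m10"]/cv2.moments(m)["m00"],cv2.moments(m)["m01"]/cv2.moments(m)["m00"])
```

```text
[ 0.6071648  -0.02309458  0.4167341 ]
0.193
cap 274.0 284.1 32.4 35.3 [ 0.599  -0.1566  0.193 ]
cap 274.0 208.5 41.6 48.9 [ 0.5999 -0.0615  0.193 ]
cap 279.6 116.8 50.0 51.8 [0.6065 0.0382 0.193 ]
cap 284.1 -10.3 58.9 69.3 [0.6112 0.1544 0.193 ]
0.155
cap 274.0 284.1 32.4 35.3 [ 0.5982 -0.178   0.155 ]
cap 274.0 208.5 41.6 48.9 [ 0.5992 -0.073   0.155 ]
cap 279.6 116.8 50.0 51.8 [0.6065 0.0372 0.155 ]
cap 284.1 -10.3 58.9 69.3 [0.6117 0.1655 0.155 ]
0.141
cap 274.0 284.1 32.4 35.3 [ 0.5979 -0.1858  0.141 ]
cap 274.0 208.5 41.6 48.9 [ 0.5989 -0.0772  0.141 ]
cap 279.6 116.8 50.0 51.8 [0.6065 0.0368 0.141 ]
cap 284.1 -10.3 58.9 69.3 [0.6119 0.1696 0.141 ]
rack px 375.0322701688555 240.06679174484051
```

All four are now within about 3 mm of centre, upright and in order, and the arm is clear above. Handing in.

```bash
python3 -c "
from plant import order
print(order.sign_off())"
```

```text
the job is handed in; nothing more can be done
None
```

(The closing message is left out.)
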